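# Unlock a bayonet plug gauge and hold it half drawn from its bore

## Robot

A 7-joint arm with a two-finger parallel gripper is mounted at the origin on a cart in front of the work surface, level with it; the furniture and walls round the work are solid. World frame = base frame: x ahead of the robot, y to its left, z up, the work surface at z = 0. Lengths are in m, angles in rad, forces in N, time in s.
With the tool pointing down it reaches from about 0.4 to 0.85 m from the base axis. Payload 4.5 kg.
Tool frame: the origin (TCP) lies midway between the tips of the shut fingers; the grasp point (between the pads) lies 19 mm behind it; z points along the fingers, y is the direction in which the jaws open and shut (so a half turn about z gives the same grasp; the last joint's range is limited). The gripper opens to 88 mm and grips with 3 to 60 N. Pads are 18 mm wide; open, the fingers measure 123 mm over their backs; the gripper's body (75 mm by 187 mm) begins 45 mm behind the grasp point.
Start: joints at [-1.071, 0.689, -0.195, 1.565, 0.157, 0.902, -0.215], TCP at [0.281, 0.558, 0.239] pointing down, gripper open.
Joint ranges: [-3.01, 3.01], [-0.46, 2.08], [-1.47, 1.51], [0.13, 2.56], [-1, 4.14], [0.04, 2.09], [-2.66, 2.66]. Speed limits (rad/s): [2.57, 2.57, 3.14, 3.14, 3.14, 3.14, 3.14].

## Interface

Orientations are given as a unit quaternion [x, y, z, w].
In Python, from plant import get_state, snapshot, finish_job, regions_of gives the robot as it stands.
- The arm moves only by the tool send_rows, never from a script. Its argument "series" is a list of rows, each an object of numbers: "grip": the opening, from 0 (shut) to 1 (fully open); "dx", "dy", "dz": the shift along the tool's x, y, z in mm; "turn": the turn about the tool's z in rad. A call has 1 to 20 rows; each row shifts and turns the commanded pose from where the row before left it, along the tool's axes as they then stand; what a row does not reach is not made up. A row lasts 1/10 s, in which the tool goes at most 50 mm and 8.59 degrees, less where a joint would pass 70% of its speed; a pose out of reach is approached as far as the arm can. A call is refused whole if a number of a shift passes 50 or a number of a turn 0.15, either way. A call with a gripper value outside its range is refused whole. The fingers move at their own pace and stop on an object; "force" is the grip in N (left out, the last holds). Time passes only in rows, so rows that do not move let the fingers close. It gives the time, the measured TCP pose, the force and the opening at its end, in the units of the state.
- get_state(): the state, without advancing time (a new reading comes with each control period).
- snapshot(name): name is "scene" or "side" or "wrist"; returns a dict with "img" (480x640x3 uint8, red, green, blue), "depth" (480x640 float32, m along the optical axis (not along the pixel's ray), 0 where there is no reading), "fov_y" (degrees; the focal length in pixels is half the picture's height over the tangent of half this angle, whatever the lens; pixels are square), "cx", "cy" (the principal point, pixels), "k1" (the pictures are not rectified: a ray, as slopes to the right and down, at radius r is drawn at 1 + k1 r^2 times it, then the intrinsics apply), "R" (3x3) and "t" (3): a world point X has camera coordinates R X + t. Camera axes: x right, y down, z forward; pixel columns grow to the right and rows downward; lengths in m; the calibration is good to about 2 mm. A picture is of the moment at which its call begins.
- finish_job(): hands the job in, once; it reports no verdict.
Trained networks look in a picture, given as the dict that the camera call returned (one of the last four; its "shot" number tells which), for a name from the list of things; names that differ only in an ending like _2 or _b are one class to them, and where a whole thing is asked for, a point or a joint stands for the part that bears it (a point fixed in the world has none). Each returns a list of dicts, best first, with "score" (0 to 1); they miss things now and then, are a little off and sometimes report something else, mostly with a low value. They report only what shows in the picture. A call takes as long as a camera call. They do not tell look-alikes from the thing itself.
- regions_of(picture, target): "pixels" (480x640 bool, what is visible of it) and "extent" ([left, top, right, bottom] in pixels, round what is visible of it).
The state is a dict: "clock": time; "q": joint angles; "qd": joint speeds; "joint_torque": joint torques, N m; "tool_pos": TCP position; "eef_rot": TCP orientation; "contact_force": force on the tool from outside, world axes, zero at the start; "moment": the same for the moment, N m; "opening": opening from 0.0 (shut) to 1.0 (fully open).
Only numpy, scipy, OpenCV 4.12 (cv2) and the standard library are available. Lean on these libraries where they do the work, as an engineer would, in place of code of your own. Each camera call takes 0.05 s, during which the arm holds its last target.

## Task

The plug gauge in the bayonet stand is due for a look at its measuring shank. Grip it by its black flat-sided handle, turn it in its seat until its pointer faces the index post, so that its lug comes under the notch of the keeper ring, then draw it straight up, without forcing it, only partway: until the pointer's upper face is level with the flat top of the post (28 mm up). Finish there, still gripping the plug, with the pointer facing the post and the shank upright in its bore, and leave the things beside the stand where they are.

Things in the scene. Friction and masses are not known exactly. Their poses are not given: they have to be found in the camera images.
- stand: fixed bayonet stand: dark base plate 124x96x10 mm, 84x84 mm aluminium block (top 70 mm above the desk) with a vertical bore in its middle, a flat steel keeper ring on spacers above it, and an upright index post. Origin: on the bore axis at desk height; +x points from the axis through the keeper's notch to the post, z up
- plug: loose steel plug gauge, 0.18 to 0.35 kg, upright in the bore. Heights from its lower end, mm: shank 20 thick, 0-54; collar 34 wide, 54-62, rests on the block; neck 14 thick; black flat-sided grip 112-154. Lower end 16 mm above the desk when seated; only the grip holds it up once drawn. Origin: centre of lower end; +x along lug and pointer, y across the grip's flats, z up its axis
- lug (a point): centre of the outer end of the plug's bayonet lug: 9 mm wide, 6 mm high, on the collar, reaching 28 mm from the axis right below the pointer. It sits 3 mm below the keeper ring, which stops the plug from rising until the lug is within about 7 degrees of the notch. The plug turns freely, with friction only
- notch (a point): middle of the notch in the keeper ring (ring: inner radius 20, outer radius 38 mm, 79 to 85 mm above the desk). The notch flares outward, 14 mm wide at its narrowest. This point lies 29 mm from the bore axis towards the post, 82 mm above the desk
- grip_center (a point): centre of the plug's black grip: on its axis, 133 mm above its lower end (149 mm above the desk when seated). Two flat sides 16 mm apart (along plug y), 30 mm wide, 42 mm high
- pointer_tip (a point): tip of the plug's dark flat pointer (8 mm wide, 5 mm thick), at its upper face: 42 mm from the plug's axis, 77 mm above its lower end (93 mm above the desk when seated). At the start the pointer stands 35 to 80 degrees clockwise of the post seen from above, so it must turn counter-clockwise
- post_top (a point): centre of the flat top of the index post, an upright steel pin 10 mm thick: 55 mm from the bore axis, 121 mm above the desk
- bore_mouth (a point): centre of the bore's mouth on the block's top face, 70 mm above the desk. The bore is 21.2 mm wide and 60 mm deep
- ring_gauge: steel ring gauge 47 mm wide, 18 mm high, loose on the desk by the stand; leave it. Origin: centre of its underside
- dial_gauge: dial indicator 94x56x22 mm lying on its back, loose by the stand; leave it. Origin: centre of its underside
- tub_square: square white plastic tub 44x40x43 mm, loose by the stand; leave it. Origin: centre of its underside
Not all that is in view belongs to the job. Of the things like the stand, leave any that is green; of the rest the larger one is meant.

How it is judged:
By the outcome, as a careful person would: the job done as asked, in the order asked, and still so for the second after the job is handed in, while the arm keeps its last pose, push and grip.
It also fails if it takes over 38 s, if anything falls off the work surface, if the arm or the gripper's body presses on something with over 40 N, if the wrist force passes 120 N, or if a joint passes its speed limit or range.

## Working session

There is one attempt and no reset: what is moved stays moved. The work goes in short steps, Python scripts to look and compute and a tool call to move; the robot and the scene stay as the last step left them, time stands still between calls to the robot, and variables do not carry over. Pictures are saved under pics/ and viewed, and the job is handed in when it is done.

Besides the shell and the picture viewer there is one more tool, called after "Request:" in YAML: its name, and indented under it one key for each argument. send_rows: Moves the arm, as the interface text tells. Its arguments: {"type":"object","properties":{"series":{"type":"array","items":{"type":"object","properties":{"grip":{"type":"number"},"dx":{"type":"number"},"dy":{"type":"number"},"dz":{"type":"number"},"turn":{"type":"number"}}}},"force":{"type":"number"}},"required":["series"]}

```bash
ls; mkdir -p pics; cat > h.py <<'E'
import numpy as np,cv2
from plant import get_state,snapshot,finish_job,regions_of
def save(p,n): cv2.imwrite('pics/'+n+'.png',cv2.cvtColor(p['img'],cv2.COLOR_RGB2BGR))
def KD(p):
    f=240/np.tan(np.radians(p['fov_y'])/2)
    return f
def unproj(p,u,v,d):
    f=KD(p); x=(np.asarray(u,float)-p['cx'])/f; y=(np.asarray(v,float)-p['cy'])/f
    k=p['k1']; a,b=x.copy(),y.copy()
    for _ in range(30):
        s=1+k*(a*a+b*b); a=x/s;b=y/s
    C=np.stack([a*d,b*d,np.ones_like(a)*d],-1)
    return (C-np.array(p['t']))@np.array(p['R'])
def proj(p,X):
    C=np.atleast_2d(X)@np.array(p['R']).T+np.array(p['t']); a=C[:,0]/C[:,2];b=C[:,1]/C[:,2]
    s=1+p['k1']*(a*a+b*b);f=KD(p)
    return np.stack([f*a*s+p['cx'],f*b*s+p['cy']],-1)
def cloud(p):
    v,u=np.mgrid[0:480,0:640]
    return unproj(p,u.astype(float),v.astype(float),p['depth'])
E
python3 - <<'E'
from h import *
s=get_state();print(s)
import pickle
for n in ['scene','side','wrist']:
    p=snapshot(n);save(p,n+'0');pickle.dump(p,open(n+'0.pkl','wb'));print(n,p['fov_y'],p['k1'],(-np.array(p['R']).T@p['t']).round(3),np.array(p['R']).round(2).tolist())
    for t in ['stand','plug']:
        for r in regions_of(p,t): print(t,r['score'],r['extent'])
E
```

```text
pics
{'clock': 0.0, 'q': array([-1.07117186,  0.69001294, -0.19452773,  1.56634172,  0.15730772,
        0.90245282, -0.21509087]), 'qd': array([ 4.23163707e-04, -4.01766881e-04, -1.57192316e-03,  1.28101077e-03,
       -1.99812145e-04,  7.20786878e-05,  1.24620913e-03]), 'joint_torque': array([ 3.97727663e-04, -5.27554178e+01, -1.26634654e+00, -1.53427058e+01,
       -5.25604666e-02,  6.46693516e-03,  1.49404655e-04]), 'tool_pos': array([0.28048211, 0.55783335, 0.2378929 ]), 'eef_rot': array([ 2.30759139e-01,  9.73010478e-01, -8.98156806e-04, -1.51355132e-04]), 'contact_force': array([-0.04044971,  1.07870312, -0.4903004 ]), 'moment': array([0.03340011, 0.01154368, 0.03227322]), 'opening': 1.0011116150563963}
scene 52.32319401271261 -0.001753449270133815 [ 0.052 -0.503  0.707] [[0.54, -0.84, 0.01], [-0.58, -0.38, -0.72], [0.61, 0.38, -0.7]]
stand 0.89 [261.8, 254.5, 316.0, 320.6]
stand 0.7 [325.0, 272.7, 409.7, 376.1]
stand 0.57 [199.1, 213.8, 261.9, 290.6]
plug 0.6 [363.8, 270.1, 392.2, 316.7]
side 48.69378189446745 -0.039494097954398275 [ 0.389 -0.932  0.501] [[0.97, -0.25, -0.01], [-0.12, -0.43, -0.89], [0.21, 0.87, -0.45]]
stand 0.84 [251.5, 197.7, 291.3, 260.5]
stand 0.8 [260.6, 260.7, 342.6, 375.3]
stand 0.67 [257.0, 236.5, 294.8, 300.7]
plug 0.72 [286.5, 243.7, 329.6, 306.4]
wrist 64.61052002531963 -0.011484069277748645 [0.215 0.592 0.383] [[0.45, 0.89, -0.0], [0.86, -0.43, 0.28], [0.25, -0.12, -0.96]]
```

View pics/scene0.png

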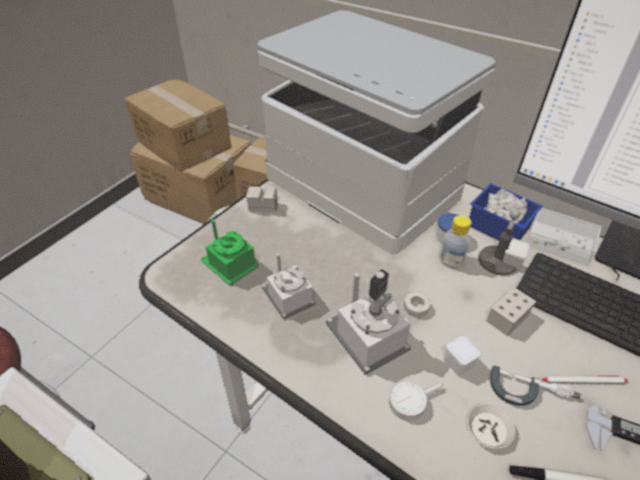

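View pics/side0.png

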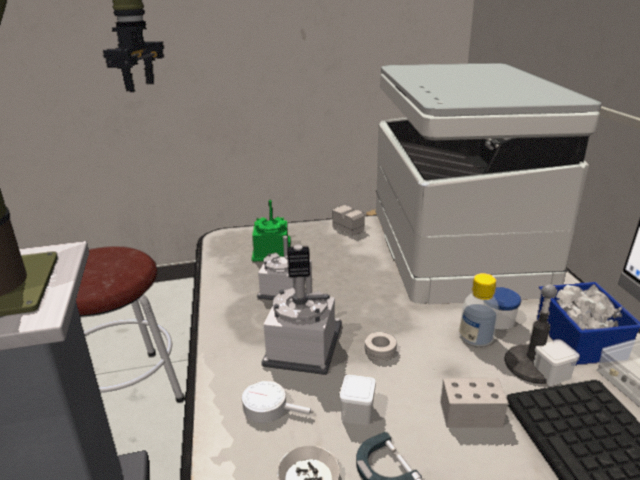

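```bash
python3 - <<'E'
import pickle,cv2
for n,c in [('scene0',(180,400,190,450)),('side0',(180,390,200,400))]:
    p=pickle.load(open(n+'.pkl','rb'));im=p['img'][c[0]:c[1],c[2]:c[3]]
    cv2.imwrite('pics/'+n+'c.png',cv2.cvtColor(cv2.resize(im,None,fx=2.8,fy=2.8 if n=='side0' else 2.7,interpolation=2),cv2.COLOR_RGB2BGR))
E
```

```text
(no output)
```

View pics/scene0c.png

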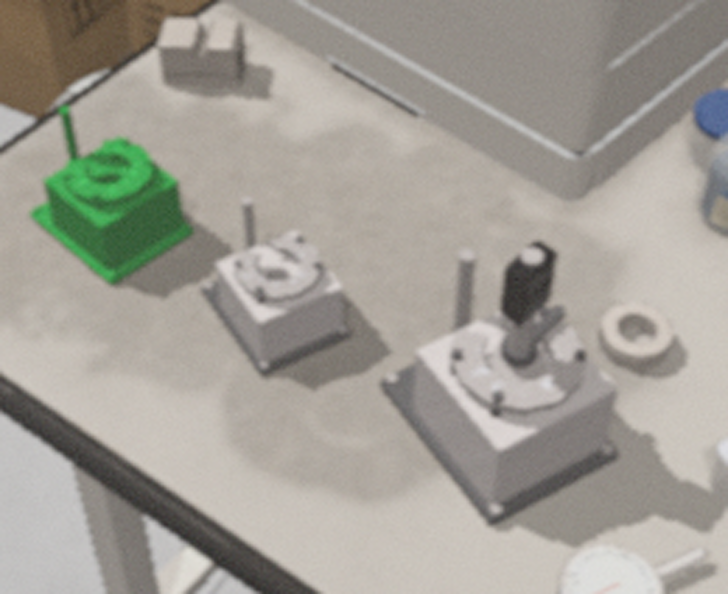

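View pics/side0c.png

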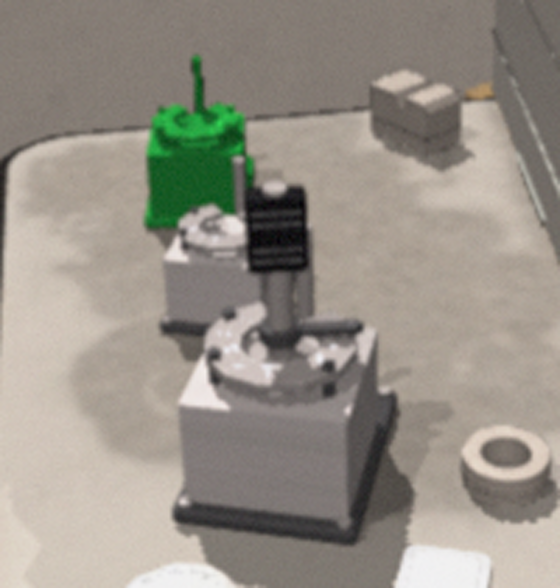

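The wanted stand is the larger non-green one: scene (370,325), side (300,310). Its post is at scene (356,274), and the pointer reaches to scene (390,298). Next I'll measure it from the depth.

```bash
python3 - <<'E'
from h import *
import pickle
for n,c in [('scene0',(265,380,322,415)),('side0',(235,380,255,350))]:
    p=pickle.load(open(n+'.pkl','rb'));P=cloud(p)[c[0]:c[1],c[2]:c[3]];I=p['img'][c[0]:c[1],c[2]:c[3]];D=p['depth'][c[0]:c[1],c[2]:c[3]]
    P=P[D>0];I=I[D>0].astype(int)
    print(n,len(P))
    h,e=np.histogram(P[:,2],bins=np.arange(0,.2,.005));print(h)
    for lo,hi in [(.06,.076),(.077,.089),(.089,.1),(.105,.125),(.128,.18)]:
        m=(P[:,2]>lo)&(P[:,2]<hi)
        print(lo,hi,m.sum(),P[m].mean(0).round(4),P[m].min(0).round(3),P[m].max(0).round(3))
    dk=I.max(1)<70
    for lo,hi in [(.085,.1),(.125,.18)]:
        m=(P[:,2]>lo)&(P[:,2]<hi)&dk
        Q=P[m];print('dark',lo,m.sum(),Q.mean(0).round(4)); print(Q[::max(1,len(Q)//12)].round(4).tolist())
    m=(P[:,2]>.064)&(P[:,2]<.076);Q=(P[m,:2]*1000).astype(np.float32)
    print(cv2.minAreaRect(Q))
    for t,uv in [('post',(356,275)),('griptop',(380,273))] if n=='scene0' else [('post',(285,237)),('griptop',(298,246))]:
        u,v=uv
        for dv in (-1,0,1,2):print(t,unproj(p,float(u),float(v+dv),p['depth'][v+dv,u]).round(4))
E
```

```text
scene0 10654
[447 610 223 217 125 117 121 127 115 126 134 140 132 873  94 183 763 136
 144  31  32  33  25  45   8   6  36  41  37  42  39  37  42 137  31   0
   0   0   0]
0.06 0.076 1142 [ 0.4969 -0.3203  0.068 ] [ 0.454 -0.372  0.06 ] [ 0.546 -0.262  0.076]
0.077 0.089 962 [ 0.5027 -0.3224  0.0831] [ 0.472 -0.356  0.077] [ 0.55  -0.263  0.089]
0.089 0.1 188 [ 0.5211 -0.3136  0.0928] [ 0.499 -0.328  0.089] [ 0.553 -0.266  0.1  ]
0.105 0.125 111 [ 0.5205 -0.2934  0.1138] [ 0.503 -0.324  0.105] [ 0.539 -0.263  0.122]
0.128 0.18 445 [ 0.5054 -0.3194  0.1554] [ 0.495 -0.328  0.129] [ 0.526 -0.307  0.172]
dark 0.085 0 [nan nan nan]
[]
dark 0.125 234 [ 0.5017 -0.3204  0.1535]
[[0.5201, -0.3242, 0.1691], [0.5031, -0.3182, 0.1681], [0.4964, -0.3151, 0.1682], [0.4981, -0.3209, 0.1678], [0.4979, -0.3119, 0.158], [0.4959, -0.3208, 0.1632], [0.5122, -0.3255, 0.1481], [0.4974, -0.3193, 0.1541], [0.5064, -0.3238, 0.1458], [0.4958, -0.3157, 0.1465], [0.5043, -0.3237, 0.1409], [0.5053, -0.3237, 0.1352], [0.4964, -0.3215, 0.1357]]
((513.5413818359375, -310.92218017578125), (99.65933990478516, 85.59
[... 1456 characters left out ...]
.5079, -0.3253, 0.1665], [0.5186, -0.3253, 0.1619], [0.5029, -0.322, 0.158], [0.5158, -0.3249, 0.1545], [0.4987, -0.3208, 0.1503], [0.5078, -0.3227, 0.1468], [0.5155, -0.3245, 0.1435], [0.5238, -0.3245, 0.1391], [0.506, -0.3227, 0.1362], [0.5166, -0.3246, 0.1325]]
((524.7789306640625, -239.25360107421875), (261.43927001953125, 104.12142944335938), 80.61871337890625)
post [ 0.5321 -0.1081  0.0877]
post [ 0.5308 -0.1152  0.0893]
post [ 0.531  -0.1136  0.0865]
post [ 0.5311 -0.1124  0.084 ]
griptop [ 0.5134 -0.3137  0.1749]
griptop [ 0.5129 -0.316   0.1746]
griptop [ 0.5124 -0.3183  0.1743]
griptop [ 0.5117 -0.3216  0.1746]<stdin>:14: RuntimeWarning: Mean of empty slice.
  ret = um.true_divide(
```

```bash
python3 - <<'E'
from h import *
import pickle
A=[]
for n in ['scene0','side0']:
    p=pickle.load(open(n+'.pkl','rb'));P=cloud(p);D=p['depth'];P=P[D>0].reshape(-1,3)
    A.append(P)
    m=(np.hypot(P[:,0]-.511,P[:,1]+.318)<.025)&(P[:,2]>.132)&(P[:,2]<.166);Q=P[m]
    # front face plane (facing -y)
    mm=m&(P[:,1]<-.318);Q=P[mm]
    for _ in range(5):
        k,b=np.polyfit(Q[:,0],Q[:,1],1);r=Q[:,1]-k*Q[:,0]-b;Q=Q[abs(r)<max(.0015,1.5*r.std())]
    print(n,'face ang',np.degrees(np.arctan(k)),len(Q),'x range',np.percentile(Q[:,0],[1,99]),'y at .511',k*.511+b)
    m=(np.hypot(P[:,0]-.511,P[:,1]+.318)<.025)&(P[:,2]>.168)&(P[:,2]<.18);Q=P[m];print('top',Q.mean(0),cv2.minAreaRect((Q[:,:2]*1000).astype(np.float32)))
    m=(np.hypot(P[:,0]-.535,P[:,1]+.268)<.015)&(P[:,2]>.09)&(P[:,2]<.13);Q=P[m];print('post',Q.mean(0),Q.max(0))
P=np.vstack(A)
for y0 in np.arange(-.5,.7,.1):
    row=[]
    for x0 in np.arange(-.1,1.0,.1):
        m=(P[:,0]>x0)&(P[:,0]<x0+.1)&(P[:,1]>y0)&(P[:,1]<y0+.1); row.append(P[m,2].max().round(2) if m.any() else -9)
    print(round(y0,1),[float(r) for r in row])
E
```

```text
scene0 face ang -10.906608897574946 153 x range [0.49549532 0.52341382] y at .511 -0.3249750223775069
top [ 0.51013524 -0.31751988  0.16967254] ((510.2059631347656, -317.1955871582031), (13.099712371826172, 28.410337448120117), 78.9278335571289)
post [ 0.5330791  -0.26893088  0.10784953] [ 0.53928799 -0.26319748  0.12090074]
side0 face ang -9.31290832588541 386 x range [0.49708921 0.52538264] y at .511 -0.323029120883136
top [ 0.51153361 -0.31898872  0.17166805] ((512.4285278320312, -317.4001159667969), (18.129085540771484, 29.407405853271484), 77.86683654785156)
post [ 0.53798563 -0.26929662  0.10316808] [ 0.5413867  -0.26470343  0.12357307]
-0.5 [-9.0, -9.0, -9.0, -9.0, 0.0, 0.02, 0.05, 0.04, 0.04, 0.14, 0.46]
-0.4 [-9.0, -9.0, -9.0, -9.0, 0.01, 0.17, 0.18, 0.02, 0.11, 0.33, 0.33]
-0.3 [-9.0, -9.0, -9.0, -9.0, 0.0, 0.09, 0.12, 0.01, 0.34, 0.33, 0.33]
-0.2 [-0.18, 0.02, 0.01, -9.0, 0.0, 0.07, 0.09, 0.01, 0.33, 0.33, 0.33]
-0.1 [-9.0, 0.17, 0.02, -9.0, 0.01, 0.07, 0.07, 0.01, 0.33, 0.33, 0.33]
-0.0 [-9.0, 0.18, 0.48, -0.75, 0.0, 0.07, 0.1, 0.05, 0.33, 0.33, 0.33]
0.1 [-9.0, 0.02, 0.48, -0.74, 0.0, 0.01, 0.01, 0.01, 0.33, 0.33, -9.0]
0.2 [-9.0, -0.74, -0.74, -0.74, -0.74, -0.74, -0.74, -0.74, -9.0, -9.0, -9.0]
0.3 [-9.0, -0.27, -0.27, -0.74, -0.74, -0.74, -0.74, -0.74, -9.0, -9.0, -9.0]
0.4 [-9.0, -0.26, -0.26, 0.35, -0.74, -0.74, -0.74, -0.74, -9.0, -9.0, -9.0]
0.5 [-0.74, -0.26, -0.26, 0.46, 0.45, -0.74, -0.74, -0.74, -9.0, -9.0, -0.47]
0.6 [-0.57, -0.26, -0.26, 0.33, 0.35, -0.74, -0.74, -0.74, -0.75, -9.0, -9.0]
```

Request:
send_rows:
  series:
    - {"grip":1,"dx":-26,"dy":-19.6,"dz":-3}
    - {"dx":-26,"dy":-19.6,"dz":-3}
    - {"dx":-26,"dy":-19.6,"dz":-3}
    - {"dx":-26,"dy":-19.6,"dz":-3}
    - {"dx":-26,"dy":-19.6,"dz":-3}
    - {"dx":-26,"dy":-19.6,"dz":-3}
    - {"dx":-26,"dy":-19.6,"dz":-3}
    - {"dx":-26,"dy":-19.6,"dz":-3}
    - {"dx":-26,"dy":-19.6,"dz":-3}
    - {"dx":-26,"dy":-19.6,"dz":-3}
    - {"dx":-26,"dy":-19.6}
    - {"dx":-26,"dy":-19.6}
    - {"dx":-26,"dy":-19.6}
    - {"dx":-26,"dy":-19.6}

```text
schema error: expected keys grip, dx, dy, dz, turn
```

```bash
python3 - <<'E'
from h import *
s=get_state();print(s['clock'],s['q'].round(3),s['tool_pos'],s['eef_rot'])
E
```

```text
0.45 [-1.071  0.689 -0.195  1.565  0.157  0.903 -0.215] [0.28063314 0.55839254 0.23864945] [ 2.30775409e-01  9.73007043e-01 -6.70368108e-05 -2.74190998e-05]
```

Request:
send_rows:
  series:
    - {"grip":1,"dx":-26,"dy":-19.6,"dz":-3,"turn":0}
    - {"grip":1,"dx":-26,"dy":-19.6,"dz":-3,"turn":0}
    - {"grip":1,"dx":-26,"dy":-19.6,"dz":-3,"turn":0}
    - {"grip":1,"dx":-26,"dy":-19.6,"dz":-3,"turn":0}
    - {"grip":1,"dx":-26,"dy":-19.6,"dz":-3,"turn":0}
    - {"grip":1,"dx":-26,"dy":-19.6,"dz":-3,"turn":0}
    - {"grip":1,"dx":-26,"dy":-19.6,"dz":-3,"turn":0}
    - {"grip":1,"dx":-26,"dy":-19.6,"dz":-3,"turn":0}
    - {"grip":1,"dx":-26,"dy":-19.6,"dz":-3,"turn":0}
    - {"grip":1,"dx":-26,"dy":-19.6,"dz":-3,"turn":0}
    - {"grip":1,"dx":-26,"dy":-19.6,"dz":0,"turn":0}
    - {"grip":1,"dx":-26,"dy":-19.6,"dz":0,"turn":0}
    - {"grip":1,"dx":-26,"dy":-19.6,"dz":0,"turn":0}
    - {"grip":1,"dx":-26,"dy":-19.6,"dz":0,"turn":0}

```text
clock: 1.85
tool_pos: [0.4832, 0.1486, 0.2689]
eef_rot: [0.231, 0.973, 0.0, 0.0]
contact_force: [0.2, 0.2, -0.1]
opening: 1.0
```

```bash
python3 - <<'E'
from h import *
s=get_state();print(s['clock'],s['q'].round(3),s['tool_pos'],s['eef_rot'])
E
```

```text
1.85 [-0.23   0.496 -0.245  1.881  0.164  0.783  0.542] [0.4832444  0.14857492 0.26892384] [2.30787075e-01 9.73004242e-01 1.65621370e-04 2.06988869e-04]
```

Request:
send_rows:
  series:
    - {"grip":1,"dx":-16.8,"dy":-28.9,"dz":0,"turn":0}
    - {"grip":1,"dx":-16.8,"dy":-28.9,"dz":0,"turn":0}
    - {"grip":1,"dx":-16.8,"dy":-28.9,"dz":0,"turn":0}
    - {"grip":1,"dx":-16.8,"dy":-28.9,"dz":0,"turn":0}
    - {"grip":1,"dx":-16.8,"dy":-28.9,"dz":0,"turn":0}
    - {"grip":1,"dx":-16.8,"dy":-28.9,"dz":0,"turn":0}
    - {"grip":1,"dx":-16.8,"dy":-28.9,"dz":0,"turn":0}
    - {"grip":1,"dx":-16.8,"dy":-28.9,"dz":0,"turn":0}
    - {"grip":1,"dx":-16.8,"dy":-28.9,"dz":0,"turn":0}
    - {"grip":1,"dx":-16.8,"dy":-28.9,"dz":0,"turn":0}
    - {"grip":1,"dx":-16.8,"dy":-28.9,"dz":0,"turn":0}
    - {"grip":1,"dx":-16.8,"dy":-28.9,"dz":0,"turn":0}
    - {"grip":1,"dx":-16.8,"dy":-28.9,"dz":0,"turn":0}
    - {"grip":1,"dx":-16.8,"dy":-28.9,"dz":0,"turn":0}

```text
clock: 3.25
tool_pos: [0.511, -0.3187, 0.2688]
eef_rot: [0.231, 0.973, 0.0, 0.0]
contact_force: [0.4, 0.4, -0.1]
opening: 1.001
```

Request:
send_rows:
  series:
    - {"grip":1,"dx":0,"dy":0,"dz":0,"turn":0.14}
    - {"grip":1,"dx":0,"dy":0,"dz":0,"turn":0.14}
    - {"grip":1,"dx":0,"dy":0,"dz":0,"turn":0.14}
    - {"grip":1,"dx":0,"dy":0,"dz":0,"turn":0.14}
    - {"grip":1,"dx":0,"dy":0,"dz":0,"turn":0.14}
    - {"grip":1,"dx":0,"dy":0,"dz":0,"turn":0.14}
    - {"grip":1,"dx":0,"dy":0,"dz":0,"turn":0.14}
    - {"grip":1,"dx":0,"dy":0,"dz":0,"turn":0.14}
    - {"grip":1,"dx":0,"dy":0,"dz":0,"turn":0.14}
    - {"grip":1,"dx":0,"dy":0,"dz":0,"turn":0.14}
    - {"grip":1,"dx":0,"dy":0,"dz":0,"turn":0.14}
    - {"grip":1,"dx":0,"dy":0,"dz":0,"turn":0.14}
    - {"grip":1,"dx":0,"dy":0,"dz":0,"turn":0.14}
    - {"grip":1,"dx":0,"dy":0,"dz":0,"turn":0.14}
    - {"grip":1,"dx":0,"dy":0,"dz":0,"turn":0.14}
    - {"grip":1,"dx":0,"dy":0,"dz":0,"turn":0.14}
    - {"grip":1,"dx":0,"dy":0,"dz":0,"turn":0.14}
    - {"grip":1,"dx":0,"dy":0,"dz":0,"turn":0.14}
    - {"grip":1,"dx":0,"dy":0,"dz":0,"turn":0.14}
    - {"grip":1,"dx":0,"dy":0,"dz":0,"turn":0.14}

```text
clock: 5.25
tool_pos: [0.5113, -0.317, 0.2687]
eef_rot: [0.998, -0.065, 0.0, -0.0]
contact_force: [0.5, 1.3, 0.5]
opening: 0.999
```

```bash
python3 - <<'E'
from h import *
import pickle
s=get_state();print(s['clock'],s['q'].round(3),s['tool_pos'],s['eef_rot'],s['contact_force'])
for n in ['wrist','scene']:
    p=snapshot(n);save(p,n+'1');pickle.dump(p,open(n+'1.pkl','wb'))
E
```

```text
5.25 [ 0.166  0.684  0.573  1.627 -0.432  0.96  -0.812] [ 0.51132362 -0.31703821  0.2687067 ] [ 9.97907310e-01 -6.46601320e-02  1.48460668e-04 -2.14760068e-04] [0.51911049 1.25961629 0.49946447]
```

View pics/wrist1.png

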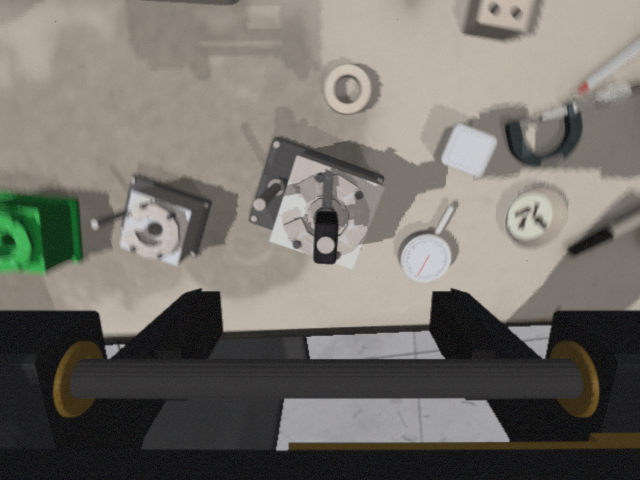

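View pics/scene1.png

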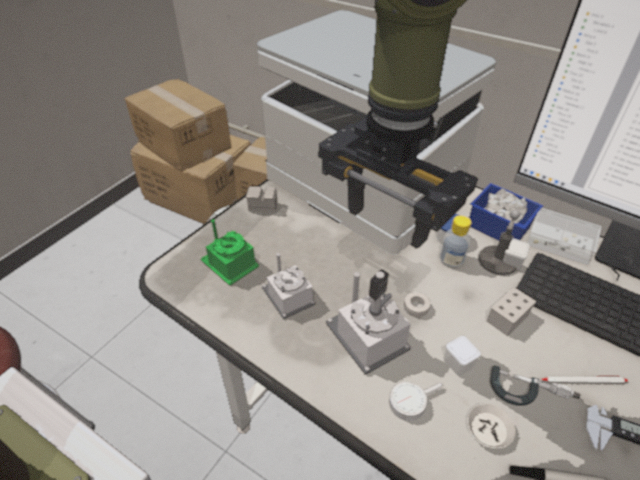

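The wrist view shows the post top near (260,204), the pointer tip near (327,172) and the grip top near (325,245). I'll measure those from this picture.

```bash
python3 - <<'E'
from h import *
import pickle
p=pickle.load(open('wrist1.pkl','rb'));P=cloud(p);D=p['depth']
im=p['img'][130:280,230:400];cv2.imwrite('pics/w1c.png',cv2.cvtColor(cv2.resize(im,None,fx=4,fy=4,interpolation=2),cv2.COLOR_RGB2BGR))
print('cam',-np.array(p['R']).T@p['t'])
W=P[130:280,230:400].reshape(-1,3);I=p['img'][130:280,230:400].reshape(-1,3).astype(int)
d=np.hypot(W[:,0]-.511,W[:,1]+.318)
def rep(n,m):
    Q=W[m]; r=cv2.minAreaRect((Q[:,:2]*1000).astype(np.float32)); print(n,m.sum(),Q.mean(0).round(4),Q.min(0).round(4),Q.max(0).round(4),r)
rep('griptop',(d<.03)&(W[:,2]>.166)&(W[:,2]<.174))
rep('post',(abs(d-.055)<.015)&(W[:,2]>.116)&(W[:,2]<.126))
m=(d>.018)&(d<.05)&(W[:,2]>.0895)&(W[:,2]<.098);rep('ptr',m)
Q=W[m,:2];c=Q.mean(0);v=np.linalg.svd(Q-c)[2][0];print('ptr ang',np.degrees(np.arctan2(v[1],v[0])))
m=(d<.045)&(W[:,2]>.0825)&(W[:,2]<.088);rep('ring',m)
Q=W[m,:2]
m=(W[:,2]>.0675)&(W[:,2]<.0725)&(d<.062);rep('block',m)
# project candidates
for t in [(.511,-.318,.17),(.5365,-.268,.121),(.551,-.326,.093)]: print(t,proj(p,np.array(t)))
E
```

```text
cam [ 0.57987763 -0.32501207  0.41337518]
griptop 938 [ 0.5119 -0.3155  0.1689] [ 0.4963 -0.3249  0.166 ] [ 0.5265 -0.3059  0.1729] ((511.1554260253906, -315.3970642089844), (15.784677505493164, 29.430927276611328), 79.73275756835938)
post 130 [ 0.5354 -0.2663  0.1194] [ 0.5307 -0.2711  0.1163] [ 0.54   -0.2614  0.1212] ((535.341796875, -266.35546875), (9.38441276550293, 8.985950469970703), 79.4130630493164)
ptr 253 [ 0.5401 -0.3204  0.0915] [ 0.5288 -0.326   0.0897] [ 0.5525 -0.3149  0.0939] ((540.3767700195312, -320.72222900390625), (8.391119956970215, 24.526607513427734), 82.35289001464844)
ptr ang 169.21958848074038
ring 2666 [ 0.5125 -0.3216  0.0839] [ 0.4721 -0.354   0.0825] [ 0.5499 -0.277   0.088 ] ((509.8314208984375, -317.8572692871094), (72.04714965820312, 77.96234130859375), 64.20399475097656)
block 2991 [ 0.5205 -0.3107  0.0687] [ 0.4555 -0.3704  0.0675] [ 0.5663 -0.2596  0.0723] ((514.4353637695312, -308.1068115234375), (100.29563903808594, 84.32513427734375), 63.91181182861328)
(0.511, -0.318, 0.17) [[328.86157119 243.79237502]]
(0.5365, -0.268, 0.121) [[260.44248553 203.25431722]]
(0.551, -0.326, 0.093) [[331.61146463 171.46736124]]
```

View pics/w1c.png

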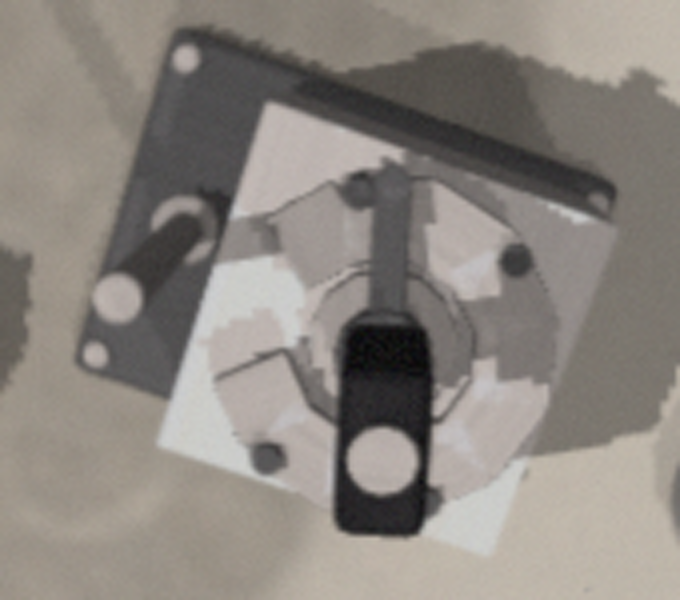

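Request:
send_rows:
  series:
    - {"grip":0.55,"dx":0,"dy":0,"dz":14,"turn":0.054}
    - {"grip":0.55,"dx":0,"dy":0,"dz":14,"turn":0}
    - {"grip":0.55,"dx":0,"dy":0,"dz":14,"turn":0}
    - {"grip":0.55,"dx":0,"dy":0,"dz":14,"turn":0}
    - {"grip":0.55,"dx":0,"dy":0,"dz":14,"turn":0}
    - {"grip":0.55,"dx":0,"dy":0,"dz":0,"turn":0}
    - {"grip":0.55,"dx":0,"dy":0,"dz":0,"turn":0}

```text
clock: 6.05
tool_pos: [0.5111, -0.3175, 0.1986]
eef_rot: [0.996, -0.089, -0.0, -0.0]
contact_force: [0.4, -1.2, 0.5]
opening: 0.552
```

```bash
python3 - <<'E'
from h import *
import pickle
s=get_state();print(s['clock'],s['q'].round(3),s['tool_pos'],s['eef_rot'],s['contact_force'],s['opening'])
for n in ['wrist','scene','side']:
    p=snapshot(n);save(p,n+'2');pickle.dump(p,open(n+'2.pkl','wb'))
p=pickle.load(open('wrist2.pkl','rb'));P=cloud(p)
W=P[:300].reshape(-1,3);I=p['img'][:300].reshape(-1,3)
d=np.hypot(W[:,0]-.511,W[:,1]+.318)
def rep(n,m):
    Q=W[m]; r=cv2.minAreaRect((Q[:,:2]*1000).astype(np.float32)); print(n,m.sum(),Q.mean(0).round(4),Q.min(0).round(4),Q.max(0).round(4),r)
rep('griptop',(d<.03)&(W[:,2]>.166)&(W[:,2]<.174))
rep('post',(abs(d-.055)<.015)&(W[:,2]>.116)&(W[:,2]<.126))
m=(d>.018)&(d<.05)&(W[:,2]>.0895)&(W[:,2]<.098);rep('ptr',m)
m=(d<.045)&(W[:,2]>.0825)&(W[:,2]<.088);rep('ring',m)
m=(W[:,2]>.0675)&(W[:,2]<.0725)&(d<.062);rep('block',m)
E
```

```text
6.05 [ 0.191  0.767  0.529  1.702 -0.504  0.812 -0.797] [ 0.51108329 -0.31745313  0.19860726] [ 9.96056437e-01 -8.87217933e-02 -1.12140102e-04 -6.96197503e-05] [ 0.37716592 -1.22556078  0.50291559] 0.5518485079128702
griptop 1457 [ 0.5143 -0.316   0.169 ] [ 0.5   -0.325  0.166] [ 0.5264 -0.3064  0.173 ] ((513.641357421875, -315.80023193359375), (15.633272171020508, 24.872940063476562), 79.80499267578125)
post 214 [ 0.5355 -0.2664  0.1194] [ 0.5307 -0.2711  0.1161] [ 0.54   -0.2614  0.1213] ((535.2765502929688, -266.11724853515625), (9.455426216125488, 9.485898971557617), 20.817697525024414)
ptr 386 [ 0.5403 -0.3203  0.0916] [ 0.5287 -0.3259  0.0899] [ 0.5524 -0.315   0.0934] ((540.447509765625, -320.40374755859375), (7.922327995300293, 24.40255355834961), 78.74598693847656)
ring 4137 [ 0.513  -0.3219  0.0838] [ 0.4723 -0.3543  0.0825] [ 0.5522 -0.2768  0.088 ] ((510.42974853515625, -318.14422607421875), (72.52067565917969, 78.39839935302734), 63.96638488769531)
block 4493 [ 0.5219 -0.3108  0.0687] [ 0.4553 -0.3709  0.0675] [ 0.5668 -0.2593  0.0725] ((514.3692016601562, -308.0345458984375), (100.35479736328125, 84.44515228271484), 63.85928726196289)
```

View pics/wrist2.png

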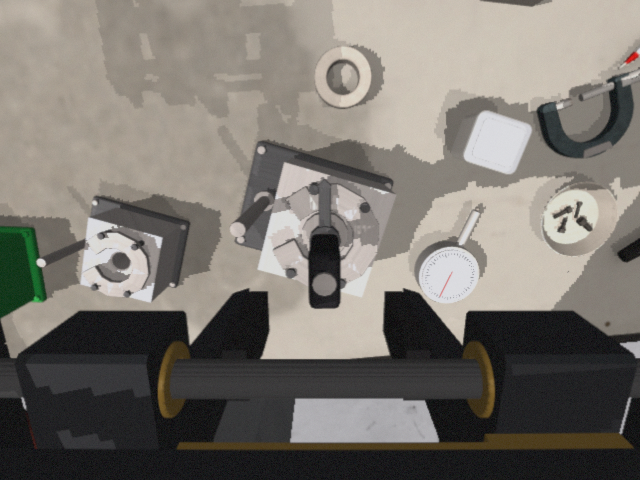

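View pics/side2.png

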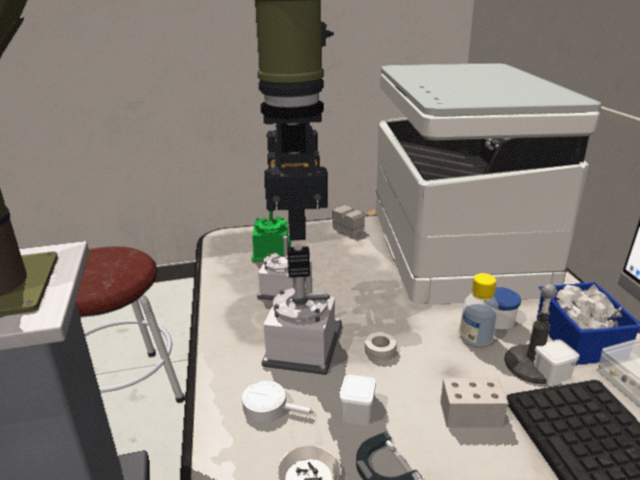

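Request:
send_rows:
  series:
    - {"grip":0.55,"dx":0,"dy":-0.8,"dz":10,"turn":0}
    - {"grip":0.55,"dx":0,"dy":0,"dz":12,"turn":0}
    - {"grip":0.55,"dx":0,"dy":0,"dz":12,"turn":0}
    - {"grip":0.55,"dx":0,"dy":0,"dz":12,"turn":0}
    - {"grip":0.55,"dx":0,"dy":0,"dz":12,"turn":0}
    - {"grip":0.55,"dx":0,"dy":0,"dz":10.5,"turn":0}
    - {"grip":0.55,"dx":0,"dy":0,"dz":0,"turn":0}
    - {"grip":0.55,"dx":0,"dy":0,"dz":0,"turn":0}

```text
clock: 7.0
tool_pos: [0.5112, -0.3167, 0.13]
eef_rot: [0.996, -0.089, -0.0, -0.0]
contact_force: [0.1, -0.8, -0.5]
opening: 0.552
```

```bash
python3 - <<'E'
from h import *
import pickle
s=get_state();print(s['clock'],s['q'].round(3),s['tool_pos'],s['eef_rot'],s['contact_force'],s['moment'],s['opening'])
for n in ['wrist','side']:
    p=snapshot(n);save(p,n+'3');pickle.dump(p,open(n+'3.pkl','wb'))
    if n=='side': im=p['img'][160:380,200:400];cv2.imwrite('pics/side3c.png',cv2.cvtColor(cv2.resize(im,None,fx=2.7,fy=2.7,interpolation=2),cv2.COLOR_RGB2BGR))
E
```

```text
7.0 [ 0.227  0.854  0.459  1.752 -0.567  0.671 -0.745] [ 0.51120232 -0.31669815  0.12998846] [ 9.96027050e-01 -8.90511231e-02 -1.16036836e-04 -6.68574851e-07] [ 0.05930351 -0.75413227 -0.45942779] [-0.00824652  0.14344568  0.04577088] 0.5520502492950166
```

View pics/wrist3.png

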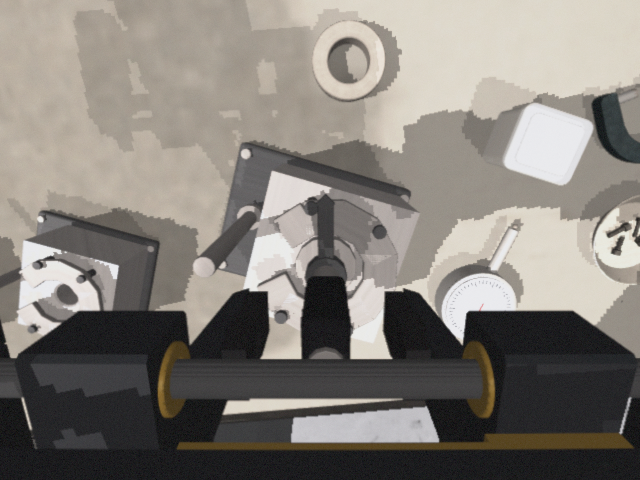

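View pics/side3c.png

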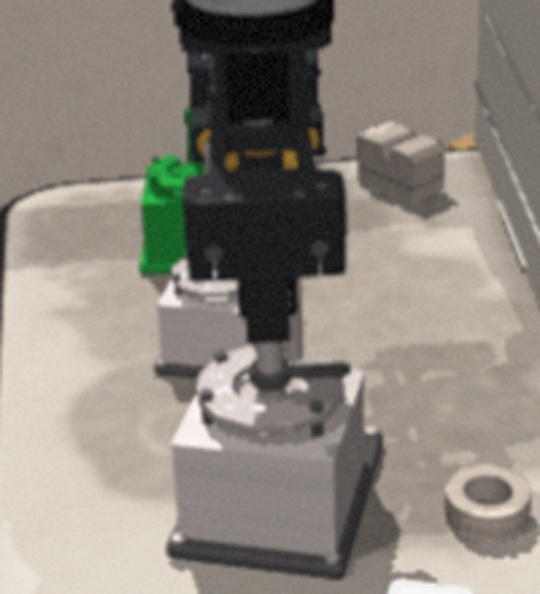

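Request:
send_rows:
  force: 20
  series:
    - {"grip":0,"dx":0,"dy":0,"dz":0,"turn":0}
    - {"grip":0,"dx":0,"dy":0,"dz":0,"turn":0}
    - {"grip":0,"dx":0,"dy":0,"dz":0,"turn":0}
    - {"grip":0,"dx":0,"dy":0,"dz":0,"turn":0}
    - {"grip":0,"dx":0,"dy":0,"dz":0,"turn":0}
    - {"grip":0,"dx":0,"dy":0,"dz":0,"turn":0}
    - {"grip":0,"dx":0,"dy":0,"dz":0,"turn":0}
    - {"grip":0,"dx":0,"dy":0,"dz":0,"turn":0}

```text
clock: 7.9
tool_pos: [0.5113, -0.3166, 0.1303]
eef_rot: [0.996, -0.089, 0.0, 0.0]
contact_force: [0.4, 0.2, 1.4]
opening: 0.179
```

```bash
python3 - <<'E'
from h import *
s=get_state();print(s['clock'],s['q'].round(3),s['tool_pos'],s['eef_rot'],s['contact_force'],s['moment'],s['opening'])
E
```

```text
7.9 [ 0.227  0.853  0.459  1.752 -0.567  0.671 -0.745] [ 0.51131515 -0.31659604  0.13030806] [ 9.96033651e-01 -8.89772883e-02  8.92306858e-05  6.56885790e-06] [0.41666183 0.16616358 1.39955534] [ 0.0443021   0.1309084  -0.03669203] 0.1787940367926871
```

Request:
send_rows:
  series:
    - {"grip":0,"dx":0,"dy":0,"dz":0,"turn":-0.04}
    - {"grip":0,"dx":0,"dy":0,"dz":0,"turn":-0.06}
    - {"grip":0,"dx":0,"dy":0,"dz":0,"turn":-0.06}
    - {"grip":0,"dx":0,"dy":0,"dz":0,"turn":-0.06}
    - {"grip":0,"dx":0,"dy":0,"dz":0,"turn":-0.06}
    - {"grip":0,"dx":0,"dy":0,"dz":0,"turn":-0.06}
    - {"grip":0,"dx":0,"dy":0,"dz":0,"turn":-0.06}
    - {"grip":0,"dx":0,"dy":0,"dz":0,"turn":0}

```text
clock: 8.7
tool_pos: [0.511, -0.3171, 0.1304]
eef_rot: [0.994, 0.111, 0.0, 0.0]
contact_force: [-1.8, -0.7, 0.9]
opening: 0.181
```

```bash
python3 - <<'E'
from h import *
s=get_state();print(s['clock'],s['q'].round(3),s['tool_pos'],s['eef_rot'],s['contact_force'],s['moment'],s['opening'])
E
```

```text
8.7 [ 0.285  0.831  0.349  1.75  -0.438  0.638 -0.463] [ 0.51100182 -0.31706385  0.13043126] [9.93807711e-01 1.11113414e-01 1.34449224e-04 1.58801103e-04] [-1.77330157 -0.6926001   0.9216981 ] [-0.25502491  0.23883076 -0.01014917] 0.18086522279721912
```

Request:
send_rows:
  series:
    - {"grip":0,"dx":0,"dy":0,"dz":0,"turn":-0.06}
    - {"grip":0,"dx":0,"dy":0,"dz":0,"turn":-0.07}
    - {"grip":0,"dx":0,"dy":0,"dz":0,"turn":-0.07}
    - {"grip":0,"dx":0,"dy":0,"dz":0,"turn":-0.07}
    - {"grip":0,"dx":0,"dy":0,"dz":0,"turn":-0.07}
    - {"grip":0,"dx":0,"dy":0,"dz":0,"turn":-0.07}
    - {"grip":0,"dx":0,"dy":0,"dz":0,"turn":-0.07}
    - {"grip":0,"dx":0,"dy":0,"dz":0,"turn":-0.07}
    - {"grip":0,"dx":0,"dy":0,"dz":0,"turn":-0.07}
    - {"grip":0,"dx":0,"dy":0,"dz":0,"turn":-0.07}
    - {"grip":0,"dx":0,"dy":0,"dz":0,"turn":-0.07}
    - {"grip":0,"dx":0,"dy":0,"dz":0,"turn":-0.07}
    - {"grip":0,"dx":0,"dy":0,"dz":0,"turn":-0.063}
    - {"grip":0,"dx":0,"dy":0,"dz":0,"turn":0}
    - {"grip":0,"dx":0,"dy":0,"dz":0,"turn":0}

```text
clock: 10.2
tool_pos: [0.512, -0.3172, 0.1304]
eef_rot: [0.849, 0.528, 0.0, 0.001]
contact_force: [2.1, -2.6, 1.6]
opening: 0.178
```

```bash
python3 - <<'E'
from h import *
import pickle
s=get_state();print(s['clock'],s['q'].round(3),s['tool_pos'],s['eef_rot'],s['contact_force'],s['moment'],s['opening'])
print(2*np.degrees(np.arctan2(s['eef_rot'][1],s['eef_rot'][0])))
for n in ['wrist','scene','side']:
    p=snapshot(n);save(p,n+'4');pickle.dump(p,open(n+'4.pkl','wb'))
    c=dict(wrist=(100,400,150,500),scene=(240,390,300,440),side=(180,370,220,390))[n]
    im=p['img'][c[0]:c[1],c[2]:c[3]];k=600/(c[1]-c[0]) if n!='wrist' else 2
    k=min(k,3.5)
    cv2.imwrite('pics/%s4c.png'%n,cv2.cvtColor(cv2.resize(im,None,fx=k,fy=k,interpolation=2),cv2.COLOR_RGB2BGR))
p=pickle.load(open('wrist4.pkl','rb'))
W=cloud(p).reshape(-1,3)
d=np.hypot(W[:,0]-.511,W[:,1]+.317)
def rep(n,m):
    Q=W[m]; r=cv2.minAreaRect((Q[:,:2]*1000).astype(np.float32)); print(n,m.sum(),Q.mean(0).round(4),Q.min(0).round(4),Q.max(0).round(4),r)
m=(d>.02)&(d<.046)&(W[:,2]>.0895)&(W[:,2]<.098);rep('ptr',m)
rep('post',(abs(d-.055)<.015)&(W[:,2]>.116)&(W[:,2]<.126))
rep('block',(W[:,2]>.0675)&(W[:,2]<.0725)&(d<.062))
E
```

```text
10.2 [ 0.418  0.803  0.107  1.741 -0.135  0.602  0.146] [ 0.51201474 -0.31719402  0.13037574] [8.49086924e-01 5.28252155e-01 4.11625093e-04 9.41660385e-04] [ 2.05841319 -2.56054608  1.55921086] [-0.61889247 -0.34438404 -0.03051818] 0.1777444395236474
63.774909453653784
ptr 719 [ 0.5237 -0.2883  0.0916] [ 0.4878 -0.3001  0.0896] [ 0.5313 -0.277   0.0937] ((511.2037048339844, -291.6321105957031), (43.24861145019531, 21.162797927856445), 12.239726066589355)
post 470 [ 0.5349 -0.2659  0.1196] [ 0.5299 -0.2709  0.1161] [ 0.5396 -0.2611  0.1216] ((534.8546142578125, -266.005126953125), (9.549720764160156, 9.51151180267334), 49.18088150024414)
block 6071 [ 0.521  -0.2943  0.0687] [ 0.4589 -0.3644  0.0675] [ 0.5664 -0.2593  0.0725] ((516.1483154296875, -304.111572265625), (94.79656982421875, 84.2867431640625), 63.839012145996094)
```

View pics/wrist4c.png

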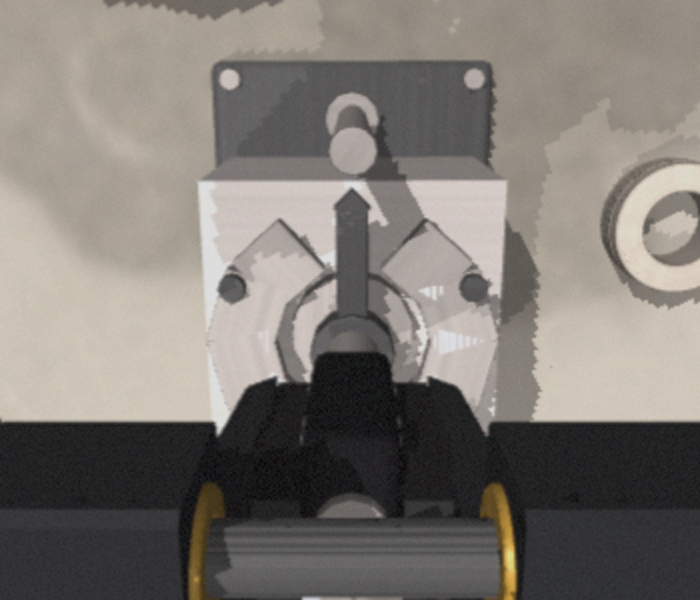

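View pics/scene4c.png

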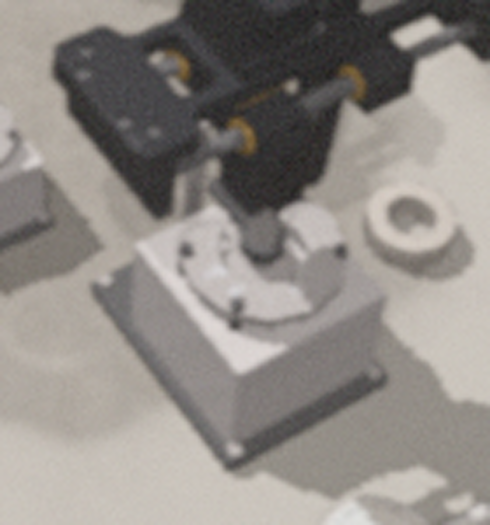

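View pics/side4c.png

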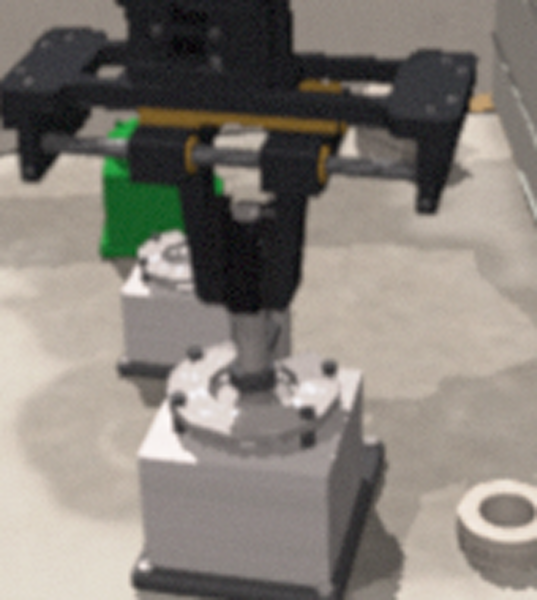

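Request:
send_rows:
  force: 25
  series:
    - {"grip":0,"dx":-0.2,"dy":0.8,"dz":0,"turn":0}
    - {"grip":0,"dx":0,"dy":0,"dz":0,"turn":0}
    - {"grip":0,"dx":0,"dy":0,"dz":0,"turn":0}

```text
clock: 10.65
tool_pos: [0.512, -0.3172, 0.1303]
eef_rot: [0.849, 0.529, 0.0, 0.0]
contact_force: [1.2, -2.0, 1.7]
opening: 0.179
```

```bash
python3 - <<'E'
from h import *
s=get_state();print(s['clock'],s['tool_pos'],s['eef_rot'],s['contact_force'],s['moment'],s['opening'])
E
```

```text
10.65 [ 0.51198415 -0.31721267  0.13032199] [8.48709367e-01 5.28859508e-01 6.49865941e-05 1.66590475e-04] [ 1.17273663 -2.0369332   1.68736402] [-0.5593948  -0.27092421 -0.03083682] 0.17859079173840614
```

Request:
send_rows:
  series:
    - {"grip":0,"dx":0,"dy":0,"dz":-1,"turn":0}
    - {"grip":0,"dx":0,"dy":0,"dz":-1,"turn":0}
    - {"grip":0,"dx":0,"dy":0,"dz":-1,"turn":0}
    - {"grip":0,"dx":0,"dy":0,"dz":-1,"turn":0}
    - {"grip":0,"dx":0,"dy":0,"dz":0,"turn":0}

```text
clock: 11.15
tool_pos: [0.5116, -0.3169, 0.1341]
eef_rot: [0.849, 0.529, -0.0, -0.0]
contact_force: [2.3, -1.4, -4.5]
opening: 0.18
```

```bash
python3 - <<'E'
from h import *
s=get_state();print(s['clock'],s['tool_pos'],s['eef_rot'],s['contact_force'],s['moment'],s['opening'])
E
```

```text
11.15 [ 0.5116078  -0.31694665  0.13406845] [ 8.48632558e-01  5.28982662e-01 -1.51789346e-04 -3.19610544e-04] [ 2.26263325 -1.35380431 -4.47609108] [-0.78187533 -0.40460349 -0.03667003] 0.1798790833795805
```

Request:
send_rows:
  series:
    - {"grip":0,"dx":0,"dy":0,"dz":-1,"turn":0}
    - {"grip":0,"dx":0,"dy":0,"dz":-1,"turn":0}
    - {"grip":0,"dx":0,"dy":0,"dz":-1,"turn":0}
    - {"grip":0,"dx":0,"dy":0,"dz":-1,"turn":0}
    - {"grip":0,"dx":0,"dy":0,"dz":-1,"turn":0}
    - {"grip":0,"dx":0,"dy":0,"dz":-1,"turn":0}

```text
clock: 11.75
tool_pos: [0.5117, -0.3169, 0.1403]
eef_rot: [0.849, 0.529, -0.0, -0.0]
contact_force: [1.6, -2.2, -5.6]
opening: 0.174
```

```bash
python3 - <<'E'
from h import *
s=get_state();print(s['clock'],s['tool_pos'],s['eef_rot'],s['contact_force'],s['moment'],s['opening'])
E
```

```text
11.75 [ 0.51168231 -0.31694025  0.14025089] [ 8.48629019e-01  5.28988395e-01 -8.48688611e-05 -2.43178200e-04] [ 1.64264864 -2.18354849 -5.57517999] [-0.62149121 -0.16288669  0.00551208] 0.17435684362689377
```

Request:
send_rows:
  series:
    - {"grip":0,"dx":0,"dy":0,"dz":-1.5,"turn":0}
    - {"grip":0,"dx":0,"dy":0,"dz":-1.5,"turn":0}
    - {"grip":0,"dx":0,"dy":0,"dz":-1.5,"turn":0}
    - {"grip":0,"dx":0,"dy":0,"dz":-1.5,"turn":0}
    - {"grip":0,"dx":0,"dy":0,"dz":-1.5,"turn":0}
    - {"grip":0,"dx":0,"dy":0,"dz":-1.5,"turn":0}
    - {"grip":0,"dx":0,"dy":0,"dz":0,"turn":0}

```text
clock: 12.45
tool_pos: [0.5118, -0.317, 0.1495]
eef_rot: [0.849, 0.529, 0.0, -0.0]
contact_force: [0.7, -1.0, -3.3]
opening: 0.18
```

```bash
python3 - <<'E'
from h import *
s=get_state();print(s['clock'],s['tool_pos'],s['eef_rot'],s['contact_force'],s['moment'],s['opening'])
p=snapshot('wrist');save(p,'wrist5')
E
```

```text
12.45 [ 0.51184659 -0.31699629  0.14945893] [ 8.48629622e-01  5.28987484e-01  3.88164404e-05 -6.74929537e-05] [ 0.71810658 -0.9828927  -3.252849  ] [-0.43805801  0.03439478 -0.01849004] 0.18016011983168034
```

View pics/wrist5.png

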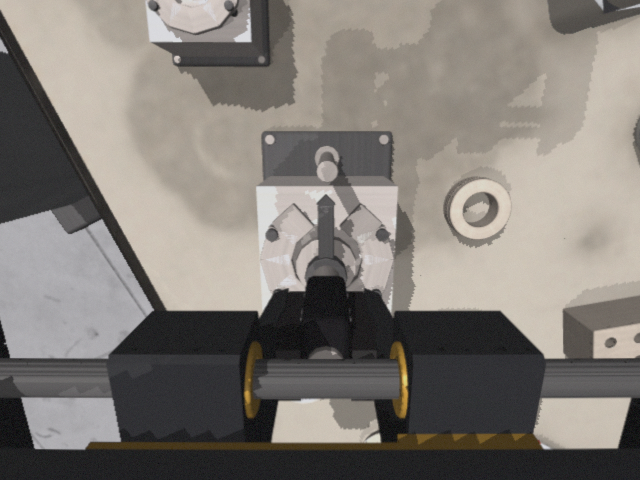

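Request:
send_rows:
  series:
    - {"grip":0,"dx":0,"dy":0,"dz":-1.5,"turn":0}
    - {"grip":0,"dx":0,"dy":0,"dz":-1.5,"turn":0}
    - {"grip":0,"dx":0,"dy":0,"dz":-1.5,"turn":0}
    - {"grip":0,"dx":0,"dy":0,"dz":-1.5,"turn":0}
    - {"grip":0,"dx":0,"dy":0,"dz":-1.5,"turn":0}
    - {"grip":0,"dx":0,"dy":0,"dz":-1.3,"turn":0}
    - {"grip":0,"dx":0,"dy":0,"dz":0,"turn":0}
    - {"grip":0,"dx":0,"dy":0,"dz":0,"turn":0}

```text
clock: 13.3
tool_pos: [0.5119, -0.317, 0.1581]
eef_rot: [0.849, 0.529, 0.0, -0.0]
contact_force: [0.1, -0.8, -2.0]
opening: 0.18
```

```bash
python3 - <<'E'
from h import *
import pickle
s=get_state();print(s['clock'],s['tool_pos'],s['eef_rot'],s['contact_force'],s['moment'],s['opening'],2*np.degrees(np.arctan2(s['eef_rot'][1],s['eef_rot'][0])))
for n in ['wrist','scene','side']:
    p=snapshot(n);save(p,n+'6');pickle.dump(p,open(n+'6.pkl','wb'))
    c=dict(wrist=(100,400,150,500),scene=(240,390,300,440),side=(180,370,220,390))[n]
    im=p['img'][c[0]:c[1],c[2]:c[3]];k=min(600/(c[1]-c[0]),3.5) if n!='wrist' else 2
    cv2.imwrite('pics/%s6c.png'%n,cv2.cvtColor(cv2.resize(im,None,fx=k,fy=k,interpolation=2),cv2.COLOR_RGB2BGR))
    W=cloud(p).reshape(-1,3);a=np.radians(63.8);u=np.array([np.cos(a),np.sin(a)]);w=np.array([-u[1],u[0]])
    r=(W[:,:2]-[.5115,-.3168])@u;t=(W[:,:2]-[.5115,-.3168])@w
    for nm,m in [('ptr',(r>.018)&(r<.041)&(abs(t)<.006)&(W[:,2]>.108)&(W[:,2]<.13)),('post',(abs(r-.055)<.008)&(abs(t)<.008)&(W[:,2]>.114)&(W[:,2]<.13))]:
        print(n,nm,m.sum(),(np.percentile(W[m,2],[10,50,90]).round(4),r[m].max().round(4),np.polyfit(r[m],t[m],1).round(4),t[m].mean().round(4)) if m.sum()>3 else '')
E
```

```text
13.3 [ 0.51187192 -0.31703964  0.15813145] [ 8.48620648e-01  5.29001883e-01  4.59519602e-05 -3.82793871e-05] [ 0.14366644 -0.82627009 -1.99545256] [-0.35874462  0.03939241  0.00547884] 0.17984084659267113 63.87608190024166
wrist ptr 732 (array([0.1185, 0.1194, 0.1202]), np.float64(0.041), array([-0.0006,  0.0019]), np.float64(0.0019))
wrist post 342 (array([0.1187, 0.1196, 0.1205]), np.float64(0.0607), array([0.0103, 0.0009]), np.float64(0.0015))
scene ptr 57 (array([0.1161, 0.1189, 0.1202]), np.float64(0.0403), array([0.0391, 0.0011]), np.float64(0.0022))
scene post 23 (array([0.1152, 0.1183, 0.1208]), np.float64(0.0563), array([ 0.059 , -0.0017]), np.float64(0.0014))
side ptr 26 (array([0.1203, 0.123 , 0.1238]), np.float64(0.0396), array([ 0.0945, -0.0054]), np.float64(-0.0023))
side post 41 (array([0.1158, 0.1201, 0.123 ]), np.float64(0.0608), array([-0.2231,  0.0105]), np.float64(-0.0016))
```

View pics/wrist6c.png

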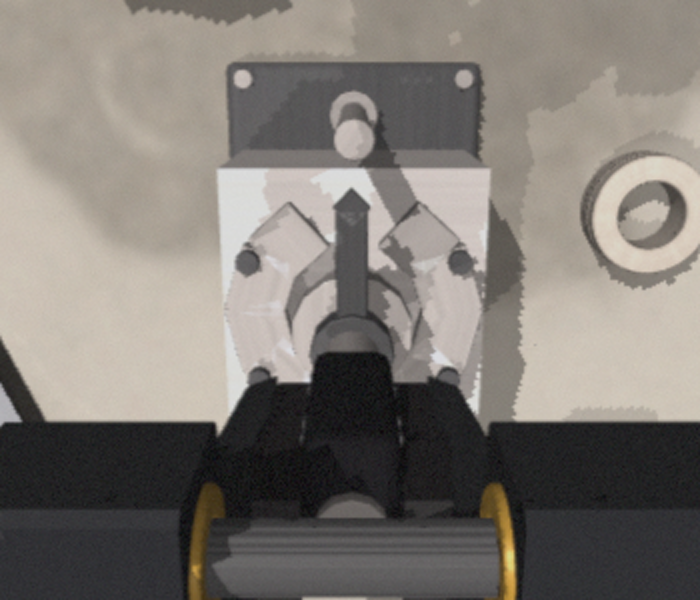

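View pics/scene6c.png

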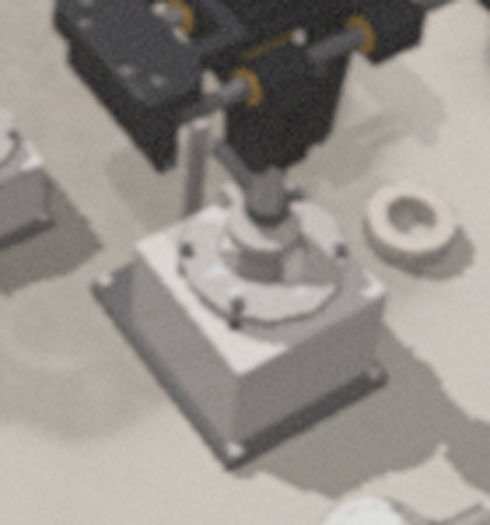

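View pics/side6c.png

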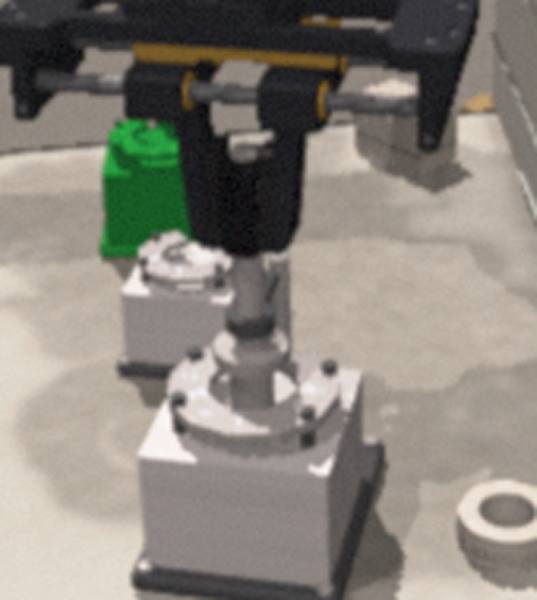

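Request:
send_rows:
  series:
    - {"grip":0,"dx":0,"dy":0,"dz":-0.2,"turn":0}
    - {"grip":0,"dx":0,"dy":0,"dz":0,"turn":0}
    - {"grip":0,"dx":0,"dy":0,"dz":0,"turn":0}
    - {"grip":0,"dx":0,"dy":0,"dz":0,"turn":0}
    - {"grip":0,"dx":0,"dy":0,"dz":0,"turn":0}

```text
clock: 13.95
tool_pos: [0.5119, -0.317, 0.1581]
eef_rot: [0.849, 0.529, 0.0, -0.0]
contact_force: [0.8, -0.8, -3.3]
opening: 0.175
```

```bash
python3 - <<'E'
from h import *
s=get_state();print(s['clock'],s['tool_pos'],s['eef_rot'],s['contact_force'],s['opening'])
p=snapshot('wrist')
W=cloud(p).reshape(-1,3);a=np.radians(63.85);u=np.array([np.cos(a),np.sin(a)]);w=np.array([-u[1],u[0]])
r=(W[:,:2]-[.5115,-.3168])@u;t=(W[:,:2]-[.5115,-.3168])@w
m=(r>.018)&(r<.041)&(abs(t-.0015)<.005)&(W[:,2]>.112)&(W[:,2]<.13);print(np.median(W[m,2]),np.polyfit(r[m],W[m,2],1),np.polyfit(t[m],W[m,2],1))
m=(abs(r-.055)<.008)&(abs(t)<.008)&(W[:,2]>.115);print(np.median(W[m,2]))
s=get_state();print(s['clock'],s['tool_pos'])
finish_job()
E
```

```text
13.95 [ 0.51185052 -0.3170182   0.15809641] [ 8.48628939e-01  5.28988573e-01  2.90211697e-06 -1.12574013e-04] [ 0.78457567 -0.82830561 -3.31874168] 0.1752047521994602
0.11926629558377261 [-0.00850759  0.11949437] [0.0157869  0.11921151]
0.1196889001111322
14.0 [ 0.51186836 -0.3169931   0.15810431]
the job is handed in; nothing more can be done
```

I gripped the plug by its black handle on the larger non-green stand. I turned it about 74° counter-clockwise until the pointer faced the post, drew it up about 28 mm, and handed the job in at 14.0 s with the plug still held at 25 N.

**Last checks:**
- **Lift:** the arm's reading rose about 27.8 mm. In the wrist camera's depth, the pointer's upper face is at 119.3 mm and the post top at 119.7 mm. A final 0.2 mm lift did not show in the readings, so the pointer may be up to about 0.4 mm low, which is within camera noise.
- **Pointer direction:** the tool stands at 63.9° and the direction to the post measures about 63.9°.
- **Upright:** the tool axis was vertical to a few hundredths of a degree. The side forces I read while turning and lifting stayed under about 4 N, and vertical force peaked at about 5.6 N.
- **Surroundings:** I touched nothing beside the stand and saw nothing moved in the pictures, but I did not measure the loose things again at the end.

**Disagreement:** the side camera, at low resolution, put the pointer about 3 mm above the post. The scene camera and the wrist camera agreed with each other to within 1 mm, so I relied on the wrist camera.

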